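# Slide a keepsake box through a sprung gate into its display dock

## Task

Take the red keepsake box by its brass handle, keep it flat on the counter and slide it into the display dock through the spring gate, so that the box itself holds the gate open as it goes through. Push it on until you feel it press firmly but gently (about 6 N, never hard) against the sprung stop at the dock's end for a moment, then let go so that the box stays fully inside with the gate swung shut behind it. Leave the green box, vase, bowl and tin where they are.

Things in the scene. Friction and masses are not known exactly. Their poses are not given: they have to be found in the camera images.
- red_box_center (a point): Centre of the loose red keepsake box (0.17 to 0.35 kg), 37.5 mm above its underside; z up, 75 mm high overall. Foot plate of wood 72 mm (box x) by 80 mm (box y), 6 mm thick; on it a red body 72 (x) by 56 mm (y) up to 40 mm, then the brass handle. Starts on the counter (z = 0). Fits the dock only with its x axis along the dock's, either way round; shape symmetric.
- red_box_handle (a point): Middle of the red box's brass handle bar, 57.5 mm above the box's underside, same axes as the box. The bar is 16 mm thick (x), 40 mm long (y), and spans 40 to 75 mm above the underside. Grip it across its 16 mm with the fingertips a few mm above the red body's top, so that they stay above gate and posts.
- green_box_center (a point): Centre of the green keepsake box, the same shape as the red one; must stay where it is. Either box may stand in the other's place.
- dock: The display dock, fixed on the counter; origin at counter height, middle of its mouth, in the gate's plane. x points along the track into the dock, y across, z up. It has no raised floor (the blue felt is level): boxes slide on the counter. Gate posts 14 mm thick (x) stand at y = 43 to 55 mm on both sides, 44 mm high. The space before the mouth is free to set a box down.
- track_mid (a point): Point on the dock's middle line, 107 mm in from the mouth, counter height, axes as the dock's. Side rails run from 0 to 215 mm in: inner faces at y = +-43 mm, 13 mm high. Brass lips on them reach in to y = +-31 mm, undersides 9 mm above the counter: a box's foot goes under the lips (3 mm play each side, 3 mm above), so it can enter by the mouth only.
- gate (a joint): Angle of the steel spring gate (rad): 0 shut, growing as it swings into the dock, at most 1.6. Upright leaf 70 mm long, 16 to 40 mm above the counter, hinged at dock x = 0, y = -38 mm. Spring 0.04 N m shut, 0.11 N m wide open. A box pushed in opens it (up to about 8 N at first); it rubs along the box's side and shuts by itself once the box's rear is 70 mm past the mouth.
- gate_tip (a point): Free end of the gate leaf, 70 mm from the hinge, at mid height (28 mm above the counter).
- buffer: Wooden block of the sprung stop that closes the dock's end: 70 mm long (x), 110 mm wide, 42 mm high; origin at counter height in the middle of its face towards the mouth, 212 mm in from the mouth; axes as the dock's. A steel rod with a rubber nose stands out of this face towards the mouth.
- rod_hole (a point): Where the rod leaves the block, 24 mm above the counter. How far the 22 mm wide nose stands out is set anew each time and NOT measured: its face is 152 to 192 mm in from the mouth, so the box's centre stops 116 to 156 mm in. Feel for it: sprung, 3 N per mm, 9 mm of give, then solid. More than 18 N between box and dock or stop does damage.
- vase: Terracotta vase, 80 mm across, 105 mm high, origin under its middle; leave alone.
- bowl: White ceramic bowl, 110 mm across, 50 mm high, origin under its middle; leave alone.
- tin: Yellow tin, 90 by 60 by 35 mm, origin under its middle; leave alone.
Things that resemble listed ones, but are neither listed nor needed, are in the scene too. What is shaped like the part that bears red_box_center but blue or purple is not meant.

How it is judged (in metres and radians):
On the way, in this order (a step that is already met when the one before it is completed fails the run):
1. the red box, held in the fingers, is in the mouth and holds the gate open by more than 0.8 rad (value of joint gate above 0.8 rad and x of red_box_center in the frame of dock between -0.04 and 0.08 m and y of red_box_center in the frame of dock between -0.008 and 0.008 m and height (world z) of red_box_center below 0.0435 m and contact force between the fingers and red_box above 0.5 N), for 0.1 s.
2. the red box, fully inside, presses on the sprung stop with more than 3 N for 0.2 s (contact force between red_box and buffer above 3 N and x of red_box_center in the frame of dock above 0.108 m and y of red_box_center in the frame of dock between -0.008 and 0.008 m), for 0.2 s.
At the end, for the whole second after the job is handed in: The red box rests flat on the counter inside the dock (its centre 108 to 166 mm in from the mouth, within 8 mm of the middle line, x axis within 0.12 rad of the dock's), after having been pressed against the stop; it is still, and the gate is shut (under 0.06 rad) (x of red_box_center in the frame of dock between 0.108 and 0.166 m and y of red_box_center in the frame of dock between -0.008 and 0.008 m and angle between the x axis of red_box_center and the x axis of dock, either way round below 0.12 rad and height (world z) of red_box_center between 0.0345 and 0.0405 m and angle between red_box_center's own z axis and vertical below 0.06 rad and value of joint gate below 0.06 rad and linear speed of red_box below 0.01 m/s); the robot touches nothing.
It fails at once if the red box is pressed against the dock, its gate or its stop with more than 18 N (contact force between red_box and dock above 18 N).
It fails at once if the green box, vase, bowl or tin is moved by more than 20 mm (distance of any of green_box_center, vase, bowl, tin from where it was at the start of the episode above 0.02 m).
It also fails if it takes over 53 s, if anything falls off the work surface, if the arm or the gripper's body presses on something with over 40 N, if the wrist force passes 120 N, or if a joint passes its speed limit or range.

## Robot

A 7-joint arm with a two-finger parallel gripper is mounted at the origin on the work surface. World frame = base frame: x ahead of the robot, y to its left, z up, the work surface at z = 0. Lengths are in mm, angles in rad, forces in N, time in s.
With the tool pointing down it reaches from about 400 to 875 mm from the base axis. Payload 4.4 kg.
Tool frame: the origin (TCP) lies at the very end of the fingers, on their centre line; the grasp point (between the pads) lies 19 mm behind it; z points along the fingers, y is the direction in which the jaws open and shut (so a half turn about z gives the same grasp; the last joint's range is limited). The gripper opens to 85 mm and grips with 20 to 120 N. Pads are 22 mm wide; open, the fingers measure 114 mm over their backs; the gripper's body (76 mm by 85 mm) begins 54 mm behind the grasp point. The pads swing forward as they close: fully open they stand 13 mm farther back than shut.
Start: joints at [1.093, 0.628, 0.038, 1.517, -0.027, 0.996, -0.02], TCP at [260.197, -595.664, 231.313] pointing down, gripper open.
Joint ranges: [-3.06, 3.06], [-0.37, 2.12], [-1.25, 1.32], [0.18, 2.47], [-1.1, 4.24], [0.23, 1.98], [-2.94, 2.94]. Speed limits (rad/s): [2.57, 2.57, 3.14, 3.14, 3.14, 3.14, 3.14].

## Interface

Orientations are given as [roll, pitch, yaw] about the fixed x, y, z axes, in that order (R = Rz(yaw) Ry(pitch) Rx(roll)).
In Python, from cell import ctrl gives the robot as it stands.
- The arm moves only by the shell command python3 -m crank 'ROWS' [OPENING]. ROWS is JSON, a list that holds one entry, the list of rows, each a list of 6 numbers: the shift along the tool's x, y, z in units of 30 mm (1.0 is 30 mm), then the turn, a rotation vector about the tool's x, y, z in units of 6 degrees (1.0 is 6 degrees). In form: [[[tx, ty, tz, rx, ry, rz], ...]]. A call has 1 to 12 rows; each row shifts and turns the pose as measured when the row begins, along the tool's axes as they then stand; what a row does not reach is not made up. A row lasts 1/12 s, in which the tool goes at most 41.7 mm and 7.16 degrees, less where a joint would pass 70% of its speed; a pose out of reach is approached as far as the arm can. A call is refused whole if a number of a shift passes 1 or a number of a turn 1, either way. A call with a gripper value outside its range is refused whole. OPENING is the gripper command: -1 is fully open, 1 is shut, values between are in proportion, set as the call begins (- or left out, the last holds). The fingers move at their own pace and stop on an object; the grip force is fixed at half the most. Time passes only in rows, so rows that do not move let the fingers close. It gives the time, the measured TCP pose, the force and the opening at its end, in the units of the state.
- ctrl.read_state(): the state, without advancing time (a new reading comes with each control period).
- ctrl.get_image(name): name is "scene" or "top" or "wrist"; returns a dict with "color" (480x640x3 uint8, red, green, blue), "depth" (480x640 float32, mm along the optical axis (not along the pixel's ray), 0 where there is no reading), "camera_matrix" (3x3 intrinsics, pixels), "R" (3x3) and "t" (3): a world point X has camera coordinates R X + t. Camera axes: x right, y down, z forward; pixel columns grow to the right and rows downward; lengths in mm; the calibration is good to about 2 mm. A picture is of the moment at which its call begins.
- ctrl.finish_job(): hands the job in, once; it reports no verdict.
Trained networks look in a picture, given as the dict that the camera call returned (one of the last four; its "shot" number tells which), for a name from the list of things; names that differ only in an ending like _2 or _b are one class to them, and where a whole thing is asked for, a point or a joint stands for the part that bears it (a point fixed in the world has none). Each returns a list of dicts, best first, with "conf" (0 to 1); they miss things now and then, are a little off and sometimes report something else, mostly with a low value. They report only what shows in the picture. A call takes as long as a camera call. They do not tell look-alikes from the thing itself.
- ctrl.search_frame(query, picture): "extent" ([centre column, centre row, width, height] in pixels, round what is visible of it).
The state is a dict: "clock": time; "qpos": joint angles; "qd": joint speeds; "tau": joint torques, N m; "eef_pos": TCP position; "tool_rot": TCP orientation; "force": force on the tool from outside, world axes, zero at the start; "torque": the same for the moment, N m; "width": finger opening in mm.
Only numpy, scipy, OpenCV 4.12 (cv2) and the standard library are available. Lean on these libraries where they do the work, as an engineer would, in place of code of your own. Each camera call takes 0.05 s, during which the arm holds its last target. There are 200 camera calls.

## Working session

There is one attempt and no reset: what is moved stays moved. The work goes in short steps, Python scripts to look and compute and a shell command to move; the robot and the scene stay as the last step left them, time stands still between calls to the robot, and variables do not carry over. Pictures are saved under pics/ and viewed, about 8 in all and at most 12, crops included, and the job is handed in when it is done.

```bash
ls; mkdir -p pics; python3 - <<'E'
from cell import ctrl
import cv2,numpy as np
s=ctrl.read_state();print({k:np.round(v,3).tolist() for k,v in s.items()})
ims=[]
for n in ["scene","top"]:
    p=ctrl.get_image(n);cv2.imwrite(f"pics/{n}0.png",p["color"][...,::-1])
    np.savez(f"{n}0.npz",**{k:p[k] for k in("color","depth","camera_matrix","R","t")})
    print(n,"campos",(-p["R"].T@p["t"]).round(0))
    for q in["red_box_center","red_box_handle","green_box_center","dock","gate","buffer","vase","bowl","tin"]:
        print(q,[(np.round(d["extent"]).tolist(),round(d["conf"],2)) for d in ctrl.search_frame(q,p)][:4])
E
```

```text
pics
{'clock': 0.0, 'qpos': [1.093, 0.629, 0.038, 1.518, -0.027, 0.996, -0.02], 'qd': [0.0, 0.0, 0.0, -0.001, 0.0, 0.0, 0.001], 'tau': [-0.0, -56.34, 1.226, -19.345, 0.011, 0.011, -0.0], 'eef_pos': [259.951, -595.054, 230.376], 'tool_rot': [-3.14, 0.0, 0.412], 'force': [0.136, -0.198, 0.313], 'torque': [-0.011, -0.038, -0.012], 'width': 85.733}
scene campos [1164. -347. 1199.]
red_box_center [([165.0, 274.0, 36.0, 31.0], 0.68), ([218.0, 251.0, 42.0, 38.0], 0.57), ([257.0, 211.0, 36.0, 35.0], 0.57)]
red_box_handle [([165.0, 274.0, 39.0, 29.0], 0.98), ([218.0, 251.0, 42.0, 40.0], 0.92), ([257.0, 211.0, 40.0, 39.0], 0.73)]
green_box_center [([222.0, 302.0, 40.0, 39.0], 0.94)]
dock [([389.0, 232.0, 118.0, 66.0], 0.87)]
gate [([338.0, 241.0, 10.0, 19.0], 0.55)]
buffer [([420.0, 220.0, 52.0, 50.0], 0.72)]
vase [([250.0, 349.0, 38.0, 40.0], 0.86)]
bowl [([358.0, 324.0, 49.0, 42.0], 0.77)]
tin [([387.0, 148.0, 20.0, 33.0], 0.59), ([219.0, 251.0, 38.0, 36.0], 0.18)]
top campos [ 404.  -62. 1246.]
red_box_center [([364.0, 297.0, 29.0, 30.0], 0.93), ([413.0, 273.0, 32.0, 34.0], 0.89), ([464.0, 265.0, 38.0, 39.0], 0.88)]
red_box_handle [([362.0, 299.0, 32.0, 23.0], 0.93), ([463.0, 263.0, 40.0, 38.0], 0.82), ([411.0, 271.0, 40.0, 33.0], 0.79)]
green_box_center [([424.0, 217.0, 33.0, 27.0], 0.76)]
dock []
gate []
buffer [([220.0, 221.0, 48.0, 49.0], 0.85)]
vase [([415.0, 160.0, 32.0, 32.0], 0.63)]
bowl [([325.0, 142.0, 37.0, 38.0], 0.88)]
tin [([203.0, 322.0, 34.0, 41.0], 0.72), ([220.0, 220.0, 46.0, 44.0], 0.71)]
```

```bash
python3 - <<'E'
import cv2,numpy as np
a=cv2.imread("pics/top0.png")[120:360,180:500];cv2.imwrite("pics/topc.png",cv2.resize(a,None,fx=2.5,fy=2.5,interpolation=2))
a=cv2.imread("pics/scene0.png")[120:380,130:470];cv2.imwrite("pics/scenec.png",cv2.resize(a,None,fx=2.3,fy=2.3,interpolation=2))
E
```

```text
(no output)
```

View pics/topc.png

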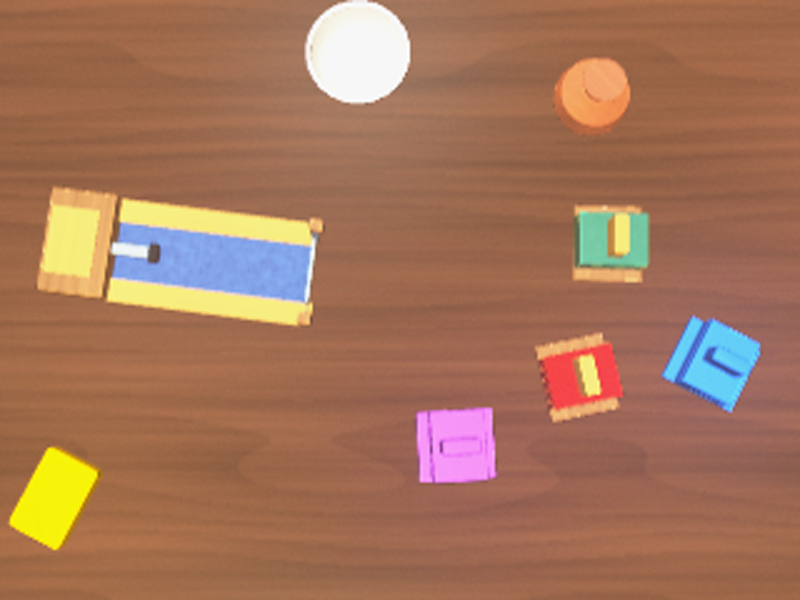

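View pics/scenec.png

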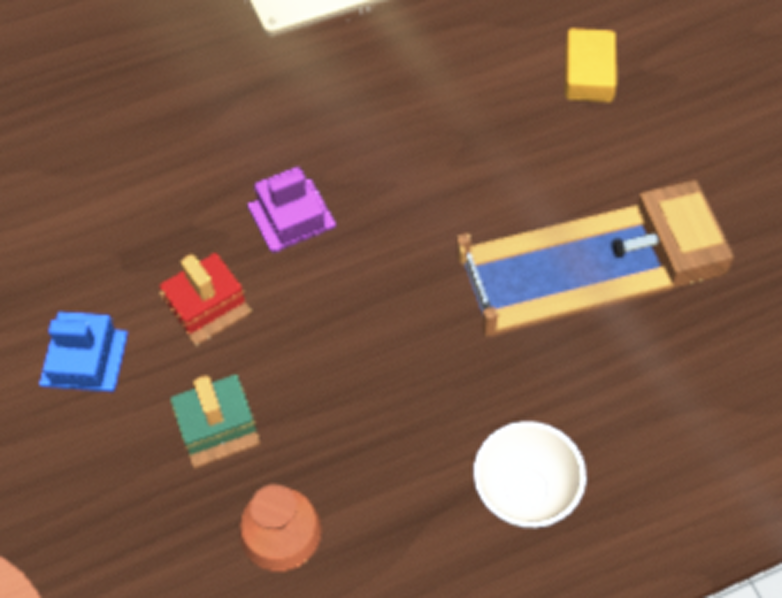

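The top crop shows the red box at crop (580,375), with its handle across the body. The green box is at (612,243), the dock mouth at (312,272) and the buffer at (78,243). The nose is at about (153,253). The purple and blue boxes are decoys.

```bash
cat > h.py <<'E'
import numpy as np,cv2
def cloud(p):
    K,R,t=p["camera_matrix"],p["R"],p["t"];d=p["depth"].astype(float)
    v,u=np.mgrid[:480,:640]
    c=np.stack([(u-K[0,2])/K[0,0]*d,(v-K[1,2])/K[1,1]*d,d],-1)
    return (c-t)@R
def rect(P):
    (c,s,a)=cv2.minAreaRect(P[:,:2].astype(np.float32));return np.round(c,1),np.round(s,1),round(a,2)
E
python3 - <<'E'
from h import *
for n,bx,dk in[("top",(412,271,26),(180,190,315,255)),("scene",(218,251,28),(320,195,460,270))]:
    p=np.load(n+"0.npz");W=cloud(p);hsv=cv2.cvtColor(p["color"],cv2.COLOR_RGB2HSV)
    m=np.zeros((480,640),bool);u,v,r=bx;m[v-r:v+r,u-r:u+r]=1
    h,s,_=np.moveaxis(hsv,-1,0)
    z=W[...,2]
    red=m&((h<5)|(h>172))&(s>170)&(z>30)&(z<47)
    hd=m&(z>66)&(z<85)
    print(n,"red",red.sum(),rect(W[red]),np.median(z[red]),"handle",hd.sum(),rect(W[hd]),np.median(z[hd]), W[hd].mean(0).round(1))
    m[:]=0;m[dk[1]:dk[3],dk[0]:dk[2]]=1
    for nm,lo,hi in[("rails",9,19),("block",37,47),("all",9,50)]:
        q=m&(z>lo)&(z<hi);print(nm,q.sum(),rect(W[q]))
    q=m&(z>20)&(z<50);P=W[q];np.save(n+"P.npy",P)
    # posts: near mouth
    ymn=P[:,1].min();P=P[P[:,1]<ymn+40];print("mouth pts");
    for a in P[np.argsort(P[:,0])][::3]:print(a.round(0),end=' ')
    print()
    bl=m&(h>95)&(h<130)&(s>90)&(abs(z)<8);print("blue",rect(W[bl]))
    dark=m&(p["color"].max(-1)<70);print("dark",W[dark].round(0)[:30].tolist())
E
```

```text
top red 410 (array([ 445. , -298.3]), array([52.2, 70.8]), 12.19) 40.78633654582208 handle 109 (array([ 443.9, -298.7]), array([39.3, 17.1]), 12.2) 75.34483336335225 [ 443.9 -298.    75. ]
rails 1366 (array([571.2, 133.6]), array([318.5, 110.6]), 82.73)
block 1126 (array([569. , 118.8]), array([288.7, 109.9]), 82.73)
all 2780 (array([571.2, 133.5]), array([318.6, 110.6]), 82.73)
mouth pts
[497. -16.  29.] [498.  -7.  21.] [499. -16.  42.] [501. -11.  46.] [501.  -8.  41.] [503. -14.  49.] [504.  -8.  43.] [506.  -6.  47.] [506. -19.  42.] [509. -11.  42.] [509. -19.  40.] [512. -16.  41.] [514. -19.  41.] [520. -13.  33.] [523. -16.  35.] [527. -16.  39.] [530. -16.  37.] [535. -16.  40.] [540. -18.  21.] [543. -16.  38.] [545. -19.  44.] [551. -16.  40.] [554. -16.  38.] [559. -18.  42.] [562. -21.  38.] [566. -21.  42.] [569. -18.  41.] [574. -21.  45.] [580. -23.  23.] [583. -23.  39.] [588. -21.  40.] [588. -26.  40.] [590. -23.  41.] [592. -24.  44.] [595. -21.  45.] [595. -26.  27.] [596. -18.  22.] [598. -18.  43.] [599. -18.  50.] [600. -23.  44.] [602. -31.  33.] [603. -24. 
[... 1361 characters left out ...]
.  26.] [604. -17.  43.] [605. -26.  46.] [606. -31.  25.] [606. -20.  34.] [606. -29.  30.] [607. -20.  30.] [607. -27.  40.] [608. -24.  40.] [608. -19.  37.] [609. -21.  29.] [610. -19.  35.] 
blue (array([562.1,  96.4]), array([202.1,  60.6]), 82.24)
dark [[573.0, 145.0, 36.0], [572.0, 150.0, 32.0], [572.0, 152.0, 30.0], [574.0, 146.0, 32.0], [575.0, 148.0, 33.0], [577.0, 150.0, 33.0], [578.0, 143.0, 34.0], [576.0, 148.0, 30.0], [577.0, 150.0, 29.0], [576.0, 145.0, 26.0], [582.0, 144.0, 35.0], [582.0, 147.0, 32.0], [582.0, 150.0, 31.0], [577.0, 145.0, 22.0], [581.0, 146.0, 27.0], [584.0, 146.0, 32.0], [585.0, 149.0, 31.0], [583.0, 145.0, 26.0], [586.0, 145.0, 31.0], [584.0, 150.0, 24.0]]
```

```bash
cat >> h.py <<'E'
from scipy.spatial.transform import Rotation as Ro
O=np.array([552.3,-17.6]);A=np.deg2rad(82.6)
def rel(tx,ty,tz,yaw):
    """remaining shift in 30 mm tool units and turn in 6-degree units"""
    from cell import ctrl
    s=ctrl.read_state();R=Ro.from_euler("xyz",s["tool_rot"])
    d=R.inv().apply(np.array([tx,ty,tz])-s["eef_pos"])/30
    r=(R.inv()*Ro.from_euler("xyz",[np.pi,0,np.deg2rad(yaw)])).as_rotvec(degrees=True)/6
    D=np.array([np.cos(A),np.sin(A)]);q=np.array(s["eef_pos"][:2])-O
    print("t",round(s["clock"],2),"eef",np.round(s["eef_pos"],1),"rot",np.round(s["tool_rot"],3),"F",np.round(s["force"],1),"w",round(s["width"],1))
    print("dock xy",(q@D).round(1),(q@[-D[1],D[0]]).round(1),"shift",d.round(3),"turn",r.round(3))
E
python3 -m crank '[[[0,0,0,0,0,0.95],[0,0,0,0,0,0.95],[0.8,-0.83,0,0,0,0],[0.8,-0.83,0,0,0,0],[0.8,-0.83,0,0,0,0],[0.8,-0.83,0,0,0,0],[0.8,-0.83,0,0,0,0],[0.8,-0.83,0,0,0,0],[0.8,-0.83,0,0,0,0],[0.8,-0.83,0,0,0,0],[0.8,-0.83,0,0,0,0],[0.8,-0.83,0,0,0,0]]]' -1
python3 -c "
from h import *
rel(445.2,-298.5,150,12.2)"
```

```text
clock: 2.0
eef_pos: [446.5, -303.1, 229.5]
tool_rot: [3.132, 0.004, 0.183]
force: [0.6, -0.1, 0.3]
width: 85.6
t 2.0 eef [ 446.5 -303.1  229.5] rot [3.132 0.004 0.183] F [ 0.6 -0.1  0.3] w 85.6
dock xy -296.7 68.2 shift [-0.004 -0.183  2.649] turn [ 0.088  0.036 -0.287]
```

```bash
python3 -m crank '[[[0,-0.18,0.5,0.09,0.04,-0.29],[0,0,0.8,0,0,0],[0,0,0.8,0,0,0],[0,0,0.5,0,0,0],[0,0,0,0,0,0]]]' -1
python3 - <<'E'
from h import *
from cell import ctrl
rel(445.2,-298.5,49,12.2)
p=ctrl.get_image("wrist");cv2.imwrite("pics/w1.png",p["color"][...,::-1])
W=cloud(p);z=W[...,2];h,s,_=np.moveaxis(cv2.cvtColor(p["color"],cv2.COLOR_RGB2HSV),-1,0)
near=np.hypot(W[...,0]-445,W[...,1]+298)<65
m=near&((h<6)|(h>172))&(s>150)&(z>33)&(z<47);print(m.sum(),rect(W[m]),np.median(z[m]))
m=near&(np.hypot(W[...,0]-445,W[...,1]+298)<30)&(z>68)&(z<80);print(m.sum(),rect(W[m]),np.median(z[m]))
E
```

```text
clock: 2.42
eef_pos: [456.9, -285.3, 151.5]
tool_rot: [-3.141, -0.012, 0.237]
force: [0.0, -0.3, 0.2]
width: 85.8
t 2.42 eef [ 456.9 -285.3  151.5] rot [-3.141 -0.012  0.237] F [ 0.  -0.3  0.2] w 85.8
dock xy -277.8 60.1 shift [-0.523  0.338  3.41 ] turn [-0.005 -0.115  0.225]
5279 (array([ 446.5, -297.7]), array([56. , 71.9]), 12.07) 41.325497727322244
1357 (array([ 446.9, -297.7]), array([39.4, 16. ]), 13.32) 76.06030209242017
```

View pics/w1.png

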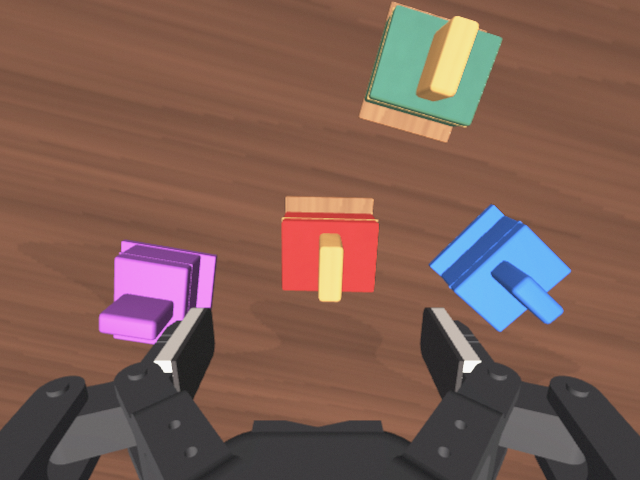

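The wrist view shows the red box with its handle at (330,268), the purple box left, the blue box right and the green box beyond. The fingers have free space around the handle. The arm coasts on after a row, so I'll add settling rows.

```bash
python3 -m crank '[[[-0.48,0.32,0,0,-0.1,0.22],[0,0,0,0,0,0],[0,0,0,0,0,0],[0,0,0,0,0,0]]]' -1
python3 -c "
from h import *
rel(446.3,-298,49,12.2)"
```

```text
clock: 2.8
eef_pos: [445.7, -302.0, 155.8]
tool_rot: [3.137, -0.005, 0.209]
force: [0.2, -0.1, -0.5]
width: 85.3
t 2.8 eef [ 445.7 -302.   155.8] rot [ 3.137 -0.005  0.209] F [ 0.2 -0.1 -0.5] w 85.3
dock xy -295.7 69.1 shift [ 0.029 -0.142  3.559] turn [ 0.045 -0.047 -0.036]
```

```bash
python3 -m crank '[[[0.03,-0.14,0.4,0.04,-0.04,-0.03],[0,0,0.5,0,0,0],[0,0,0.5,0,0,0],[0,0,0.5,0,0,0],[0,0,0.4,0,0,0],[0,0,0,0,0,0],[0,0,0,0,0,0],[0,0,0,0,0,0]]]' -1
python3 -c "
from h import *
rel(446.3,-298,49,12.2)"
```

```text
clock: 3.47
eef_pos: [449.3, -296.4, 84.6]
tool_rot: [3.139, -0.007, 0.214]
force: [-0.3, 0.2, 0.5]
width: 85.6
t 3.47 eef [ 449.3 -296.4   84.6] rot [ 3.139 -0.007  0.214] F [-0.3  0.2  0.5] w 85.6
dock xy -289.7 66.2 shift [-0.118  0.029  1.187] turn [ 0.027 -0.064  0.014]
```

```bash
python3 -m crank '[[[-0.1,0.02,0.4,0,-0.05,0],[0,0,0.4,0,0,0],[0,0,0.3,0,0,0],[0,0,0,0,0,0],[0,0,0,0,0,0],[0,0,0,0,0,0]]]' -1
python3 -c "
from h import *
rel(446.3,-298,49,12.2)"
```

```text
clock: 3.97
eef_pos: [448.1, -298.8, 51.2]
tool_rot: [3.135, -0.004, 0.215]
force: [0.1, -0.8, -0.5]
width: 85.1
t 3.97 eef [ 448.1 -298.8   51.2] rot [ 3.135 -0.004  0.215] F [ 0.1 -0.8 -0.5] w 85.1
dock xy -292.2 67.1 shift [-0.053 -0.038  0.071] turn [ 0.062 -0.042  0.017]
```

```bash
python3 -m crank '[[[-0.05,-0.03,0.07,0.06,-0.04,0],[0,0,0,0,0,0],[0,0,0,0,0,0],[0,0,0,0,0,0]]]' -1; python3 -m crank '[[[0,0,0,0,0,0],[0,0,0,0,0,0],[0,0,0,0,0,0],[0,0,0,0,0,0],[0,0,0,0,0,0],[0,0,0,0,0,0],[0,0,0,0,0,0],[0,0,0,0,0,0],[0,0,0,0,0,0],[0,0,0,0,0,0]]]' 1
python3 -c "
from h import *
rel(446.3,-298,49,12.2)"
```

```text
clock: 4.3
eef_pos: [447.0, -298.8, 50.1]
tool_rot: [3.14, -0.001, 0.215]
force: [-0.6, 0.5, -0.7]
width: 85.1
clock: 5.13
eef_pos: [447.3, -298.7, 50.8]
tool_rot: [3.14, -0.002, 0.215]
force: [0.8, 0.7, -0.3]
width: 14.7
t 5.13 eef [ 447.3 -298.7   50.8] rot [ 3.14e+00 -2.00e-03  2.15e-01] F [ 0.8  0.7 -0.3] w 14.7
dock xy -292.3 67.9 shift [-0.028 -0.029  0.059] turn [ 0.016 -0.02   0.018]
```

```bash
python3 -m crank '[[[0,0,0,0,0,0.5],[0,0,0,0,0,0.8],[0,0,0,0,0,0.8],[0,0,0,0,0,0.8],[0,0,0,0,0,0.4],[0,0,0,0,0,0],[0,0,0,0,0,0],[0,0,0,0,0,0]]]' 1
python3 -c "
from h import *
rel(538.1,-126.7,50.5,-7.4)"
```

```text
clock: 5.8
eef_pos: [449.1, -300.8, 50.8]
tool_rot: [3.138, -0.007, -0.144]
force: [-1.1, 0.2, 1.5]
width: 14.6
t 5.8 eef [ 449.1 -300.8   50.8] rot [ 3.138 -0.007 -0.144] F [-1.1  0.2  1.5] w 14.6
dock xy -294.1 65.8 shift [ 2.100e+00 -6.169e+00 -1.000e-03] turn [ 0.038 -0.064 -0.145]
```

```bash
python3 -m crank '[[[0.1,-0.3,0,0.03,-0.06,-0.14],[0.2,-0.6,0,0,0,0],[0.2,-0.6,0,0,0,0],[0.2,-0.6,0,0,0,0],[0.2,-0.6,0,0,0,0],[0.2,-0.6,0,0,0,0],[0.2,-0.6,0,0,0,0],[0.2,-0.6,0,0,0,0],[0.15,-0.4,0,0,0,0],[0,0,0,0,0,0],[0,0,0,0,0,0],[0,0,0,0,0,0]]]' 1
python3 -c "
from h import *
rel(538.1,-126.7,50.5,-7.4)"
```

```text
clock: 6.8
eef_pos: [520.0, -156.6, 50.7]
tool_rot: [3.137, 0.001, -0.12]
force: [0.6, 0.6, -0.2]
width: 14.6
t 6.8 eef [ 520.  -156.6   50.7] rot [ 3.137e+00  1.000e-03 -1.200e-01] F [ 0.6  0.6 -0.2] w 14.6
dock xy -142.0 14.1 shift [ 4.80e-01 -1.06e+00  1.00e-03] turn [0.046 0.005 0.091]
```

Finish the approach, then look from above to check the alignment of box and dock.

```bash
python3 -m crank '[[[0.2,-0.4,0,0.04,0,0.09],[0.2,-0.4,0,0,0,0],[0.08,-0.2,0,0,0,0],[0,0,0,0,0,0],[0,0,0,0,0,0],[0,0,0,0,0,0]]]' 1
cat > look.py <<'E'
from h import *
from cell import ctrl
import sys
rel(538.1,-126.7,50.5,-7.4)
T=sys.argv[1];c=eval(sys.argv[2])
for n in["top","scene"]:
    p=ctrl.get_image(n);cv2.imwrite(f"pics/{n}{T}.png",p["color"][...,::-1])
    W=cloud(p);z=W[...,2];h,s,_=np.moveaxis(cv2.cvtColor(p["color"],cv2.COLOR_RGB2HSV),-1,0)
    near=np.hypot(W[...,0]-c[0],W[...,1]-c[1])<70
    m=near&((h<6)|(h>172))&(s>150)&(z>-5)&(z<47)
    if m.sum()>20:
        r=rect(W[m]);D=np.array([np.cos(A),np.sin(A)]);q=r[0]-O;print(n,m.sum(),r,"dock",(q@D).round(1),(q@[-D[1],D[0]]).round(1),"z",np.median(z[m]).round(1))
    if n=="top": a=p["color"][140:340,180:420,::-1]
    else: b=p["color"][150:300,260:480,::-1]
cv2.imwrite(f"pics/c{T}.png",np.hstack([cv2.resize(a,(400,333)),cv2.resize(b,(400,333))]))
E
python3 look.py a "(538,-127)"
```

```text
clock: 7.3
eef_pos: [536.5, -132.0, 50.8]
tool_rot: [3.138, 0.003, -0.135]
force: [-0.5, -0.1, 0.8]
width: 14.9
t 7.3 eef [ 536.5 -132.    50.8] rot [ 3.138e+00  3.000e-03 -1.350e-01] F [-0.5 -0.1  0.8] w 14.9
dock xy -115.5 1.0 shift [ 0.03  -0.182  0.009] turn [ 0.034  0.029 -0.06 ]
scene 464 (array([ 532.1, -128.7]), array([79.9, 65.8]), 83.72) dock -112.8 5.7 z 38.3
```

View pics/ca.png

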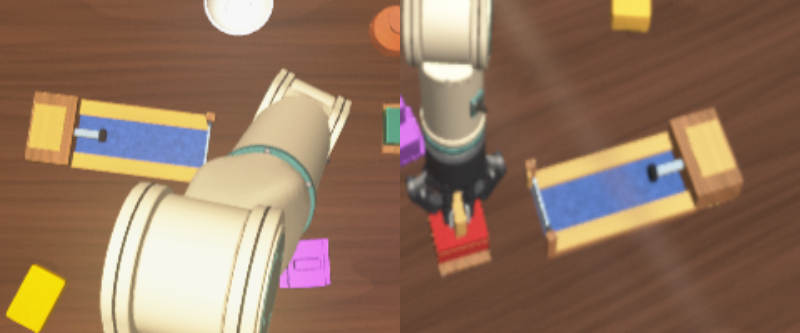

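```bash
python3 - <<'E'
from h import *
from cell import ctrl
D=np.array([np.cos(A),np.sin(A)]);N=np.array([-D[1],D[0]])
def ext(p,nm):
    W=cloud(p);z=W[...,2];h,s,_=np.moveaxis(cv2.cvtColor(p["color"],cv2.COLOR_RGB2HSV),-1,0)
    q=W[...,:2]-O;X=q@D;Y=q@N
    near=np.hypot(X+114,Y)<70
    red=near&((h<6)|(h>172))&(s>150)
    for lo,hi in((35,47),(8,33)):
        m=red&(z>lo)&(z<hi)
        if m.sum()>10:print(nm,lo,m.sum(),"X",np.percentile(X[m],[1,50,99]).round(1),"Y",np.percentile(Y[m],[1,50,99]).round(1),rect(W[m])[2])
    # dock from this camera
    m=(z>30)&(z<50)&(abs(X)<4)&(abs(Y)<30);print(nm,"gate",m.sum(),np.median(X[m]).round(1))
    m=(z>8)&(z<18)&(X>20)&(X<200)&(abs(Y)<62)&(abs(Y)>20)
    if m.sum()>50:
        print(nm,"rails Y",[(lo,np.percentile(Y[m&(X>lo)&(X<lo+45)&(Y<0)],[1,99]).round(1) ,np.percentile(Y[m&(X>lo)&(X<lo+45)&(Y>0)],[1,99]).round(1)) for lo in(20,65,110,155) if (m&(X>lo)&(X<lo+45)&(Y<0)).sum()>5 and (m&(X>lo)&(X<lo+45)&(Y>0)).sum()>5])
rel(538.1,-126.7,50.5,-7.4)
for n in["scene","wrist"]:
    p=ctrl.get_image(n);ext(p,n)
cv2.imwrite("pics/w2.png",p["color"][...,::-1])
E
```

```text
t 7.4 eef [ 536.5 -132.    50.8] rot [ 3.138e+00  3.000e-03 -1.360e-01] F [-0.1 -0.2  0.1] w 15.3
dock xy -115.5 0.9 shift [ 0.029 -0.182  0.009] turn [ 0.032  0.028 -0.063]
scene 35 314 X [-152.1 -125.7  -81.1] Y [-27.5 -10.9  21.4] 83.75
scene 8 110 X [-150.8 -118.1  -83.3] Y [-27.6 -24.7 -20.2] 65.13
scene gate 47 0.3
scene rails Y [(20, array([-57.4, -31.1]), array([28.6, 55.2])), (65, array([-56.9, -31.5]), array([29.5, 54.6])), (110, array([-56. , -28.8]), array([28.5, 54.1])), (155, array([-56.5, -30.7]), array([30. , 53.7]))]
wrist 35 8864 X [-150.9 -115.3  -80.5] Y [-26.2 -13.3  22.4] 82.08
wrist 8 1362 X [-149.7 -115.9  -81.5] Y [-26.5 -25.9 -25.4] 82.24
wrist gate 2721 -0.0
wrist rails Y [(20, array([-56.5, -32.7]), array([29.2, 53.4]))]
```

View pics/w2.png

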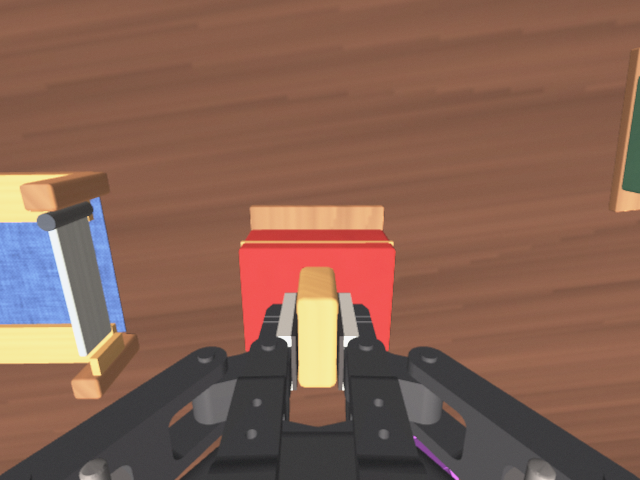

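The wrist view shows the gripped box and the gate and mouth in one frame. Their relative offset is about 2.5 mm toward +y of the dock, and the angle matches. I'll correct this on the way to the mouth.

```bash
sed -i 's/^O=.*/O=np.array([553.6,-17.8]);A=np.deg2rad(82.6)/' h.py
cat >> h.py <<'E'
def dk(x,y=-0.4,z=50.5):
    D=np.array([np.cos(A),np.sin(A)]);P=O+x*D+y*np.array([-D[1],D[0]]);rel(P[0],P[1],z,-7.4)
def wext(x):
    from cell import ctrl
    D=np.array([np.cos(A),np.sin(A)]);N=np.array([-D[1],D[0]])
    p=ctrl.get_image("wrist");W=cloud(p);z=W[...,2];h,s,_=np.moveaxis(cv2.cvtColor(p["color"],cv2.COLOR_RGB2HSV),-1,0)
    q=W[...,:2]-O;X=q@D;Y=q@N
    m=(np.hypot(X-x,Y)<60)&((h<6)|(h>172))&(s>150)&(z>35)&(z<47)
    print("red X",np.percentile(X[m],[1,99]).round(1),"Ymin",np.percentile(Y[m],1).round(1),"ang",rect(W[m])[2])
    m=(z>8)&(z<18)&(X>10)&(X<200)&(abs(Y)<62)&(abs(Y)>45)
    print("rail outer",[(np.percentile(Y[m&(Y<0)&(abs(X-a)<20)],1).round(1) if (m&(Y<0)&(abs(X-a)<20)).sum()>9 else None,np.percentile(Y[m&(Y>0)&(abs(X-a)<20)],99).round(1) if (m&(Y>0)&(abs(X-a)<20)).sum()>9 else None) for a in(30,70,110,150)])
    return p
E
python3 -m crank '[[[0.05,-0.3,0,0.03,0.03,-0.05],[0.04,-0.6,0,0,0,0],[0,-0.4,0,0,0,0],[0,-0.2,0,0,0,0],[0,0,0,0,0,0],[0,0,0,0,0,0]]]' 1
python3 -c "
from h import *
dk(-60);wext(-65)"
```

```text
clock: 8.0
eef_pos: [545.5, -87.5, 50.7]
tool_rot: [3.139, -0.002, -0.132]
force: [0.0, -1.5, 0.6]
width: 14.8
t 8.0 eef [545.5 -87.5  50.7] rot [ 3.139e+00 -2.000e-03 -1.320e-01] F [ 0.  -1.5  0.6] w 14.8
dock xy -70.2 -0.9 shift [-0.018 -0.34   0.005] turn [ 0.023 -0.017 -0.028]
red X [-105.6  -35.2] Ymin -28.1 ang 82.39
rail outer [(np.float64(-55.3), np.float64(55.1)), (np.float64(-55.2), np.float64(54.9)), (np.float64(-55.1), np.float64(55.1)), (None, None)]
```

Box and dock are aligned to within about 0.2 mm. Pushing in through the gate.

```bash
python3 -m crank '[[[0,-0.3,0,0,0,-0.03],[0,-0.3,0,0,0,0],[0,-0.3,0,0,0,0],[0,-0.3,0,0,0,0],[0,-0.2,0,0,0,0]]]' 1
python3 -c "
from h import *
dk(0)"
```

```text
clock: 8.47
eef_pos: [550.3, -48.3, 50.8]
tool_rot: [3.135, -0.002, -0.136]
force: [-2.1, -9.6, 2.6]
width: 14.9
t 8.47 eef [550.3 -48.3  50.8] rot [ 3.135e+00 -2.000e-03 -1.360e-01] F [-2.1 -9.6  2.6] w 14.9
dock xy -30.7 -0.6 shift [-0.015 -1.022  0.003] turn [ 0.065 -0.015 -0.064]
```

```bash
python3 -m crank '[[[0,-0.2,0,0.03,0,-0.06],[0,-0.2,0,0,0,0],[0,-0.2,0,0,0,0],[0,-0.2,0,0,0,0]]]' 1
python3 -c "
from h import *
dk(0)"
python3 -m crank '[[[0,-0.2,0,0,0,0],[0,-0.2,0,0,0,0],[0,-0.2,0,0,0,0],[0,-0.2,0,0,0,0]]]' 1
python3 -c "
from h import *
dk(0);wext(0)"
```

```text
clock: 8.8
eef_pos: [550.2, -33.4, 51.1]
tool_rot: [3.124, 0.001, -0.138]
force: [-3.1, -6.3, 3.7]
width: 14.7
t 8.8 eef [550.2 -33.4  51.1] rot [ 3.124e+00  1.000e-03 -1.380e-01] F [-3.1 -6.3  3.7] w 14.7
dock xy -15.9 1.4 shift [ 0.054 -0.529  0.012] turn [ 0.172  0.008 -0.08 ]
clock: 9.13
eef_pos: [552.1, -16.7, 51.6]
tool_rot: [3.111, -0.0, -0.143]
force: [-1.6, -6.3, 2.8]
width: 14.8
t 9.13 eef [552.1 -16.7  51.6] rot [ 3.111 -0.    -0.143] F [-1.6 -6.3  2.8] w 14.8
dock xy 0.9 1.6 shift [0.068 0.027 0.037] turn [ 0.288  0.001 -0.136]
red X [-34.8  35.4] Ymin -25.6 ang 82.04
rail outer [(np.float64(-55.3), np.float64(48.7)), (np.float64(-55.2), np.float64(54.7)), (np.float64(-55.1), np.float64(55.2)), (np.float64(-54.9), np.float64(55.1))]
```

```bash
python3 -m crank '[[[0.05,-0.1,0.02,0.15,0,-0.1],[0.02,-0.1,0.02,0.1,0,-0.04],[0,-0.1,0,0,0,0],[0,0,0,0,0,0]]]' 1
python3 -c "
from h import *
dk(30);wext(12)"
```

```text
clock: 9.52
eef_pos: [553.2, -8.6, 50.9]
tool_rot: [3.134, 0.003, -0.128]
force: [0.2, -0.5, -2.4]
width: 14.5
t 9.52 eef [553.2  -8.6  50.9] rot [ 3.134e+00  3.000e-03 -1.280e-01] F [ 0.2 -0.5 -2.4] w 14.5
dock xy 9.0 1.6 shift [ 0.067 -0.698  0.007] turn [0.072 0.031 0.014]
red X [-26.4  43.9] Ymin -25.5 ang 82.84
rail outer [(np.float64(-55.3), None), (np.float64(-55.2), np.float64(52.2)), (np.float64(-55.1), np.float64(55.1)), (np.float64(-54.9), np.float64(55.2))]
```

```bash
python3 -m crank '[[[0.08,-0.2,0,0.05,0,0],[0.08,-0.2,0,0.05,0,0],[0.03,-0.2,0,0.03,0,0],[0.03,-0.2,0,0.03,0,0],[0,-0.1,0,0,0,0]]]' 1
python3 -c "
from h import *
dk(70);wext(35)"
```

```text
clock: 9.98
eef_pos: [559.3, 14.0, 51.1]
tool_rot: [-3.138, 0.01, -0.132]
force: [-1.8, -3.3, 2.4]
width: 14.8
t 9.98 eef [559.3  14.   51.1] rot [-3.138  0.01  -0.132] F [-1.8 -3.3  2.4] w 14.8
dock xy 32.3 -1.6 shift [-0.043 -1.257  0.027] turn [-0.039  0.099 -0.027]
red X [-3.1 67.2] Ymin -28.6 ang 82.58
rail outer [(np.float64(-55.4), None), (np.float64(-55.2), np.float64(48.7)), (np.float64(-55.1), np.float64(54.7)), (np.float64(-54.9), np.float64(55.1))]
```

```bash
python3 -m crank '[[[0,-0.25,0,0,0.05,0],[0,-0.25,0,0,0.03,0],[0,-0.25,0,0,0,0],[0,-0.25,0,0,0,0],[0,-0.25,0,0,0,0],[0,-0.2,0,0,0,0]]]' 1
python3 -c "
from h import *
dk(105);p=wext(70)
cv2.imwrite('pics/w3.png',p['color'][...,::-1])"
```

```text
clock: 10.53
eef_pos: [564.3, 61.3, 50.9]
tool_rot: [-3.138, 0.004, -0.132]
force: [-0.6, -2.8, 2.3]
width: 14.8
t 10.53 eef [564.3  61.3  50.9] rot [-3.138  0.004 -0.132] F [-0.6 -2.8  2.3] w 14.8
dock xy 79.9 -0.4 shift [-0.002 -0.838  0.017] turn [-0.038  0.034 -0.025]
red X [ 44.8 114.8] Ymin -27.5 ang 82.47
rail outer [(np.float64(-55.4), np.float64(48.8)), (np.float64(-55.2), None), (np.float64(-55.1), np.float64(48.2)), (np.float64(-55.0), np.float64(54.6))]
```

View pics/w3.png

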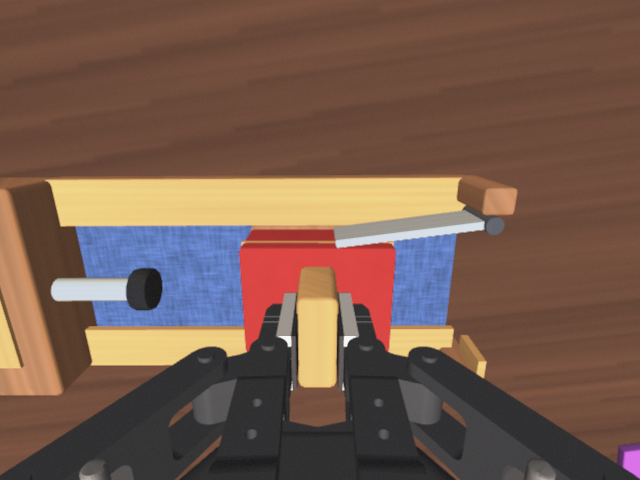

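The view shows the gate held open along the box's side and the nose at (150,288), about 45 mm ahead of the box. Continuing, then feeling slowly for the stop.

```bash
python3 -m crank '[[[0,-0.2,0,0,0,0],[0,-0.2,0,0,0,0],[0,-0.2,0,0,0,0],[0,-0.2,0,0,0,0],[0,-0.1,0,0,0,0],[0,0,0,0,0,0]]]' 1
python3 -c "
from h import *
dk(120);p=wext(105)
D=np.array([np.cos(A),np.sin(A)]);N=np.array([-D[1],D[0]])
W=cloud(p);q=W[...,:2]-O;X=q@D;Y=q@N;z=W[...,2]
m=(X>145)&(X<205)&(abs(Y)<14)&(z>12)&(z<40);print('nose X',np.percentile(X[m],[0,1,3,10,50]).round(1))
"
```

```text
clock: 11.08
eef_pos: [568.9, 94.3, 51.0]
tool_rot: [-3.135, 0.003, -0.129]
force: [-0.2, -1.5, 2.0]
width: 14.7
t 11.08 eef [568.9  94.3  51. ] rot [-3.135e+00  3.000e-03 -1.290e-01] F [-0.2 -1.5  2. ] w 14.7
dock xy 113.1 -0.7 shift [-0.01  -0.229  0.018] turn [-0.059  0.026  0.005]
red X [ 78.2 148.1] Ymin -27.8 ang 82.47
rail outer [(np.float64(-55.3), np.float64(54.5)), (np.float64(-55.2), np.float64(48.6)), (np.float64(-55.1), None), (np.float64(-55.0), np.float64(48.5))]
nose X [148.3 163.9 164.  164.3 177.9]
```

```bash
python3 -m crank '[[[0,-0.15,0,0,0,0],[0,-0.15,0,0,0,0],[0,0,0,0,0,0],[0,0,0,0,0,0]]]' 1
python3 -c "
from h import *
dk(128)"
python3 -m crank '[[[0,-0.06,0,0,0,0],[0,-0.06,0,0,0,0]]]' 1
python3 -c "
from h import *
dk(130)"
```

```text
clock: 11.47
eef_pos: [570.6, 104.7, 51.1]
tool_rot: [-3.134, 0.002, -0.128]
force: [0.0, -1.6, 2.0]
width: 14.7
t 11.47 eef [570.6 104.7  51.1] rot [-3.134e+00  2.000e-03 -1.280e-01] F [ 0.  -1.6  2. ] w 14.7
dock xy 123.7 -1.1 shift [-0.024 -0.144  0.02 ] turn [-0.072  0.019  0.007]
clock: 11.63
eef_pos: [571.1, 107.7, 51.0]
tool_rot: [-3.135, 0.002, -0.129]
force: [0.4, -0.7, 1.5]
width: 14.7
t 11.63 eef [571.1 107.7  51. ] rot [-3.135e+00  2.000e-03 -1.290e-01] F [ 0.4 -0.7  1.5] w 14.7
dock xy 126.8 -1.2 shift [-0.027 -0.108  0.018] turn [-0.066  0.019 -0.001]
```

```bash
python3 -m crank '[[[0,-0.05,0,0,0,0],[0,-0.03,0,0,0,0]]]' 1
python3 -m crank '[[[0,-0.03,0,0,0,0],[0,-0.03,0,0,0,0]]]' 1
```

```text
clock: 11.8
eef_pos: [571.5, 109.8, 51.0]
tool_rot: [-3.135, 0.002, -0.13]
force: [0.2, -3.9, 1.8]
width: 14.8
clock: 11.97
eef_pos: [571.5, 110.1, 50.9]
tool_rot: [-3.137, 0.002, -0.13]
force: [-1.2, -3.5, 0.7]
width: 14.9
```

```bash
python3 -m crank '[[[0,-0.06,0,0,0,0],[0,-0.05,0,0,0,0]]]' 1
python3 -m crank '[[[0,-0.05,0,0,0,0],[0,-0.05,0,0,0,0]]]' 1
```

```text
clock: 12.13
eef_pos: [571.7, 111.0, 50.9]
tool_rot: [-3.14, 0.002, -0.132]
force: [-0.8, -6.4, 1.4]
width: 15.1
clock: 12.3
eef_pos: [571.7, 111.2, 50.8]
tool_rot: [3.14, 0.003, -0.133]
force: [-0.6, -5.3, 2.1]
width: 15.1
```

```bash
python3 -m crank '[[[0,-0.08,0,0,0,0],[0,-0.07,0,0,0,0]]]' 1
python3 -m crank '[[[0,-0.07,0,0,0,0],[0,-0.07,0,0,0,0],[0,-0.07,0,0,0,0]]]' 1
python3 -c "
from h import *
dk(130)"
```

```text
clock: 12.47
eef_pos: [571.7, 111.6, 50.9]
tool_rot: [3.135, 0.004, -0.136]
force: [-0.5, -6.7, 2.8]
width: 14.8
clock: 12.72
eef_pos: [571.7, 112.0, 51.1]
tool_rot: [3.128, 0.005, -0.139]
force: [-0.4, -7.6, 2.5]
width: 14.8
t 12.72 eef [571.7 112.   51.1] rot [ 3.128  0.005 -0.139] F [-0.4 -7.6  2.5] w 14.8
dock xy 131.1 -1.2 shift [-0.027  0.036  0.022] turn [ 0.132  0.047 -0.094]
```

Pressing at about 6–7.6 N. I'll hold for a few more rows, ease off the tilt, then release.

```bash
python3 -m crank '[[[0,-0.06,0,0.04,0,0],[0,-0.06,0,0.04,0,0],[0,-0.06,0,0.04,0,0],[0,-0.06,0,0,0,0]]]' 1
python3 -m crank '[[[0,0,0,0,0,0],[0,0,0,0,0,0],[0,0,0,0,0,0],[0,0,0,0,0,0],[0,0,0,0,0,0],[0,0,0,0,0,0],[0,0,0,0,0,0],[0,0,0,0,0,0]]]' -1
python3 -c "
from h import *
dk(130);p=wext(128)
cv2.imwrite('pics/w4.png',p['color'][...,::-1])"
```

```text
clock: 13.05
eef_pos: [571.6, 111.9, 51.0]
tool_rot: [3.132, 0.006, -0.142]
force: [-0.8, -6.8, 3.2]
width: 15.0
clock: 13.72
eef_pos: [571.0, 119.1, 50.5]
tool_rot: [3.139, 0.008, -0.138]
force: [-0.2, -0.1, -0.5]
width: 85.2
t 13.72 eef [571.  119.1  50.5] rot [ 3.139  0.008 -0.138] F [-0.2 -0.1 -0.5] w 85.2
dock xy 138.0 0.4 shift [ 0.029  0.265 -0.001] turn [ 0.024  0.08  -0.087]
red X [ 93.7 163.2] Ymin -28.2 ang 81.8
rail outer [(np.float64(-55.3), np.float64(54.6)), (np.float64(-55.2), np.float64(55.1)), (np.float64(-55.1), np.float64(54.9)), (np.float64(-55.0), np.float64(55.2))]
```

View pics/w4.png

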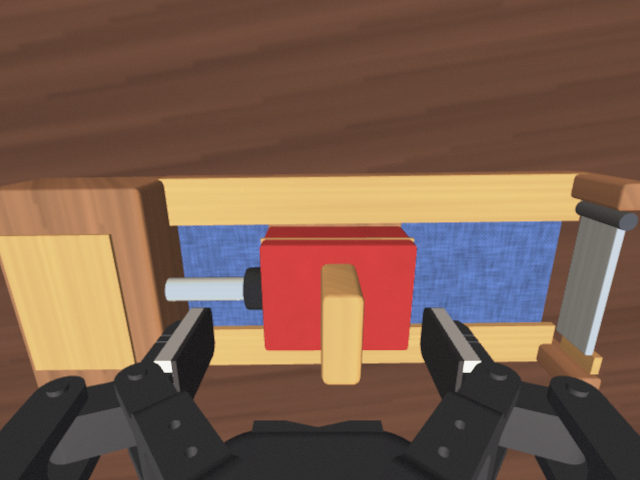

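The box touches the nose at about (255,288), with its centre about 128.5 mm in. The gate is shut at the right, and the fingers are open and clear of the handle. Raising the tool straight up.

```bash
python3 -m crank '[[[0,0.15,-0.3,0,0,0],[0,0.1,-0.5,0,0,0],[0,0,-0.7,0,0,0],[0,0,-0.8,0,0,0],[0,0,-0.8,0,0,0],[0,0,-0.8,0,0,0],[0,0,-0.3,0,0,0],[0,0,0,0,0,0],[0,0,0,0,0,0],[0,0,0,0,0,0],[0,0,0,0,0,0],[0,0,0,0,0,0]]]' -1
python3 - <<'E'
from h import *
dk(130);p=wext(128)
W=cloud(p);z=W[...,2]
D=np.array([np.cos(A),np.sin(A)]);N=np.array([-D[1],D[0]])
q=W[...,:2]-O;X=q@D;Y=q@N
m=(z>20)&(z<48)&(X>-12)&(X<60)&(Y>-30)&(Y<33)
print("gate X vs Y slope",m.sum(),np.polyfit(Y[m],X[m],1).round(3))
m=(abs(X-128)<34)&(abs(Y)<27)&(z>35)&(z<47);print("body top z",np.median(z[m]))
E
python3 look.py end "(570,111)"
```

```text
clock: 14.77
eef_pos: [568.0, 106.8, 182.2]
tool_rot: [3.136, 0.014, -0.142]
force: [-0.3, -0.1, 0.0]
width: 85.2
t 14.77 eef [568.  106.8 182.2] rot [ 3.136  0.014 -0.142] F [-0.3 -0.1  0. ] w 85.2
dock xy 125.4 1.7 shift [ 0.13  -0.178  4.387] turn [ 0.054  0.134 -0.126]
red X [ 93.6 163.3] Ymin -28.2 ang 81.67
rail outer [(np.float64(-55.5), np.float64(54.6)), (np.float64(-55.4), np.float64(54.7)), (np.float64(-55.3), np.float64(54.6)), (np.float64(-55.2), np.float64(54.8))]
gate X vs Y slope 1045 [-0.018  2.971]
body top z 41.38523776680867
t 14.82 eef [567.8 106.8 182. ] rot [ 3.136  0.015 -0.142] F [-0.4 -0.1 -0.7] w 85.3
dock xy 125.4 1.9 shift [0.187 7.819 4.427] turn [ 0.056  0.139 -0.126]
top 289 (array([567.7, 108.3]), array([73.3, 54.8]), 83.12) dock 126.9 2.3 z 40.4
scene 487 (array([571.9, 110.2]), array([76.9, 56.3]), 81.63) dock 129.3 -1.7 z 38.9
```

View pics/cend.png

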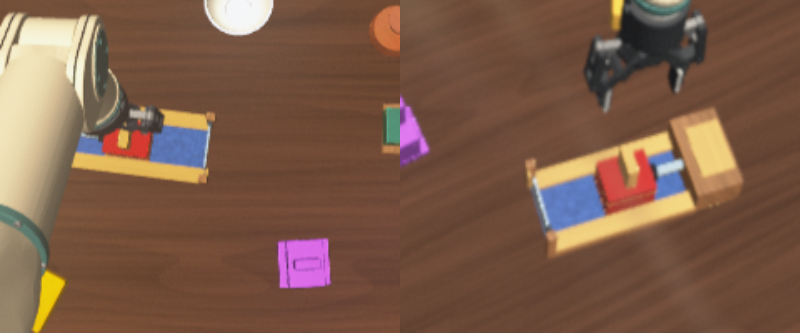

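The views show the box flat inside the dock, the gate shut at the mouth, and the gripper clear of everything.

```bash
python3 -c "
from cell import ctrl
print(ctrl.finish_job())"
```

```text
the job is handed in; nothing more can be done
None
```

I gripped the red box by its handle, slid it flat through the spring gate and pressed it against the stop. I then let go, raised the tool clear and handed the job in at about 15 s. The hand-in reports no verdict, so I don't know whether it was judged a success.

- **Pressing:** the wrist read about 5–7.6 N for nearly 1 s, of which sliding friction is roughly 1.5 N. The peak wrist reading during the whole insertion was about 10 N, as the box first pushed the gate. These are wrist readings taken at the end of each move; I had no direct reading of the force between box and stop.
- **Box position:** by the wrist camera the box's centre is about 128.5 mm in and within about 0.5 mm of the middle line. Its angle is within about 0.02 rad of the dock's, and the body top at 41 mm shows it lying flat.
- **Disagreement between cameras:** the top and scene cameras put the box at +2.3 and −1.7 mm off the middle line. The arm partly hid the box in the top view. Both values are inside the 8 mm limit.
- **Gate:** shut, with a fitted angle of about 0.02 rad. I judged it open beyond 0.8 rad from one picture of it lying along the box's side, not from a joint reading.
- **Other objects:** I kept clear of the green box, vase, bowl and tin, but did not measure them again afterwards.

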